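Warming cooker: key in the programme, cover it, lift off the outer lid

TASK

Set the little warming cooker going: press the round key right down and let it up, then do the same with the square key, and leave the bar-shaped key alone. Then take the nested pair of lids off the cork trivet together by the tall centre knob, set them down gently so that the inner lid is properly seated in the pot's mouth, and let go of the knob. Last, take the outer lid by its collar and lift it alone, level, straight up until it is well clear of the knob, leaving the inner lid seated and the salt shaker, egg timer and glass tumbler where they are; the program finishes while still holding the outer lid above the cooker.

Things in the scene. Friction and masses are not known exactly. Their poses are not given: they have to be found in the camera images.
- cooker: White round warming cooker, fixed, on either side of the work area, yaw within 0.2 of zero. Origin under the pot's centre, on the worktop, z up. Pot: outer diameter 140, rim 95 high and 16 wide, mouth 108. On its -y side a flat console, x from -44 to 88, y from -58 to -132, top 45 high, with a row of three white keys along x.
- cooker_seat (a point): On the pot's axis, 85 above the worktop (10 below the rim): where the inner lid's origin lies when it is fully seated.
- key_round (a joint): Round key of the console (22 in diameter): 0 = up, 0.006 m = fully down. Counts as pressed beyond 0.0045. Springs back; about 2 N starts it, 5 N holds it fully down.
- key_square (a joint): Square key (21 x 21), middle of the row, same travel and spring as the round one.
- key_bar (a joint): Bar-shaped key (10 x 32), same travel and spring: not to be pressed.
- key_round_top (a point): Centre of the round key's top, 54 above the worktop, 9 above the console. The round key is at the cooker's -x end of the row (nearest the robot); keys are 44 apart.
- key_square_top (a point): Centre of the square key's top, 54 above the worktop, middle of the row.
- key_bar_top (a point): Centre of the bar key's top, 54 above the worktop, at the far (+x) end of the row.
- trivet: Round cork trivet, 132 in diameter, 10 thick, fixed to the worktop; origin under its centre. The nested lids start on it.
- inner_lid: Steel inner lid, 0.18 kg. Origin: centre of its underside, z up. From there: tapered plug 0 to 10 (diameter 92 to 100, drops into the pot's mouth), disc 120 wide 10 to 15 (rests on the pot's rim), round black knob 22 wide 15 to 72, through the outer lid's hole and 26 proud of its collar. Lifting the knob carries both lids.
- outer_lid: Aluminium outer lid, 0.12 kg, loose on the inner lid. Origin: centre of its underside, z up; nested it lies 10 above the inner lid's origin. Plate 132 wide, top at 10, skirt 0 to 5 round the inner disc (2.5 play); hole 40 wide; round it an upright collar, outer diameter 50, wall 5, from 10 to 36: grip it here.
- salt_shaker: Glass salt shaker, 44 in diameter, 90 high, a bystander; origin at its base.
- egg_timer: Round egg timer, 63 in diameter, 55 high, a bystander; origin at its base.
- tumbler: Glass tumbler, 81 in diameter, 91 high, a bystander; origin at its base.

How it is judged:
By the outcome, as a careful person would: the job done as asked, in the order asked, and still so for the second after the job is handed in, while the arm keeps its last pose, push and grip.
It also fails if it takes over 64 s, if anything falls off the work surface, if the arm or the gripper's body presses on something with over 40 N, if the wrist force passes 120 N, or if a joint passes its speed limit or range.

ROBOT

A 7-joint arm with a two-finger parallel gripper is mounted at the origin on a cart in front of the work surface, level with it; the furniture and walls round the work are solid. World frame = base frame: x ahead of the robot, y to its left, z up, the work surface at z = 0. Lengths are in mm, angles in rad, forces in N, time in s.
With the tool pointing down it reaches from about 400 to 925 mm from the base axis. Payload 4.1 kg.
Tool frame: the origin (TCP) lies at the very end of the fingers, on their centre line; the grasp point (between the pads) lies 19 mm behind it (robot.grip_point_offset is the distance from the TCP to the grasp point, in mm); z points along the fingers, y is the line along which they close (so a half turn about z gives the same grasp; the last joint's range is limited). The gripper opens to 85 mm and grips with 20 to 120 N. Pads are 22 mm wide; open, the fingers measure 114 mm over their backs; the gripper's body (76 mm by 85 mm) begins 54 mm behind the grasp point. The pads swing forward as they close: fully open they stand 13 mm farther back than shut.
Start: joints at [1.199, 0.398, 0.045, 1.537, -0.019, 1.207, -0.051], TCP at [175.165, -625.988, 231.347] pointing down, gripper open.
Joint ranges: [-2.82, 2.82], [-0.49, 2.23], [-1.37, 1.46], [0, 2.46], [-1.36, 4.5], [0.23, 2], [-2.94, 2.94]. Speed limits (rad/s): [2.57, 2.57, 3.14, 3.14, 3.14, 3.14, 3.14].

INTERFACE

Orientations are given as a 3x3 rotation matrix whose columns are the frame's x, y, z axes.
In Python, from workcell import robot gives the robot as it stands.
- The arm moves only by the shell command python3 -m inch 'ROWS'. ROWS is JSON, a list of rows, each a list of 7 numbers: the shift along the tool's x, y, z in units of 1 m (1.0 is 1 m), then the turn, a rotation vector about the tool's x, y, z in units of 0.5 rad (1.0 is 0.5 rad), then the opening, from 0 (shut) to 1 (fully open). A call has 1 to 8 rows; each row is the pose to reach, as a shift and turn from the pose commanded when the call began, along the tool's axes at that moment; what a row does not reach only later rows make up. A row lasts 1/12 s, in which the tool goes at most 41.7 mm and 7.16 degrees, less where a joint would pass 70% of its speed; a pose out of reach is approached as far as the arm can. A call with a number of a shift or a turn outside -1 to 1 is refused whole. A call with a gripper value outside its range is refused whole. The fingers move at their own pace and stop on an object; the grip force is fixed at half the most. Time passes only in rows, so rows that repeat a pose let the fingers close. It gives the time, the measured TCP pose, the force, the opening and the grip force at its end, in the units of the state.
- robot.state(): the state, without advancing time (a new reading comes with each control period).
- robot.snapshot(name): name is "scene" or "side" or "wrist"; returns a dict with "img" (400x640x3 uint8, red, green, blue), "fx", "fy", "cx", "cy" (pixels), "R" (3x3) and "t" (3): a world point X has camera coordinates R X + t. Camera axes: x right, y down, z forward; pixel columns grow to the right and rows downward; lengths in mm; the calibration is good to about 2 mm. The wrist camera is an equidistant fisheye: a pixel r from the principal point sees the ray r / f radians off the axis. A picture is of the moment at which its call begins. There is no depth.
- robot.job_done(): hands the job in; it is judged then, once.
The state is a dict: "time_s": time; "q": joint angles; "joint_velocities": joint speeds; "joint_torque": joint torques, N m; "tool_pos": TCP position; "tool_rot": TCP orientation; "wrist_force": force on the tool from outside, world axes, zero at the start; "wrist_torque": the same for the moment, N m; "opening": finger opening in mm; "grasp_force": force on a finger pad.
Only numpy, scipy, OpenCV 4.12 (cv2) and the standard library are available. Lean on these libraries where they do the work, as an engineer would, in place of code of your own. Each camera call takes 0.05 s, during which the arm holds its last target. There are 200 camera calls.

## Working session

There is one attempt and no reset: what is moved stays moved. The work goes in short steps, Python scripts to look and compute and a shell command to move; the robot and the scene stay as the last step left them, time stands still between calls to the robot, and variables do not carry over. Pictures are saved under pics/ and viewed, at most 10 in all, crops included, and the job is handed in when it is done.

```bash
ls; mkdir -p pics
python3 - <<'E'
from workcell import robot
import cv2,numpy as np
s=robot.state();print(s['time_s'],s['tool_pos'],np.round(s['tool_rot'],3).tolist(),s['opening'])
for n in("scene","side","wrist"):
    d=robot.snapshot(n);cv2.imwrite(f"pics/{n}0.png",d["img"][:,:,::-1]);np.savez(f"{n}0.npz",**d)
    print(n,d["fx"],d["cx"],d["cy"],np.round(d["R"],3).tolist(),np.round(d["t"],1).tolist())
E
```

```text
pics
0.0 [ 174.99656078 -625.31527863  230.22583719] [[0.963, 0.27, -0.001], [0.27, -0.963, 0.002], [-0.0, -0.002, -1.0]] 85.40315571189392
scene 396.3243741027092 322.180917776814 194.29731915707427 [[-0.47, -0.883, -0.002], [-0.688, 0.367, -0.627], [0.554, -0.293, -0.779]] [218.4, 422.4, 722.6]
side 391.2891089728933 314.29595015617633 194.64681366503623 [[0.918, -0.396, -0.017], [-0.16, -0.331, -0.93], [0.362, 0.857, -0.367]] [-520.1, 140.6, 883.5]
wrist 309.70691628693146 318.0917870551996 203.14893176632688 [[0.271, -0.963, -0.003], [-0.919, -0.26, 0.295], [-0.285, -0.077, -0.955]] [-648.3, -39.5, 380.2]
```

View pics/scene0.png

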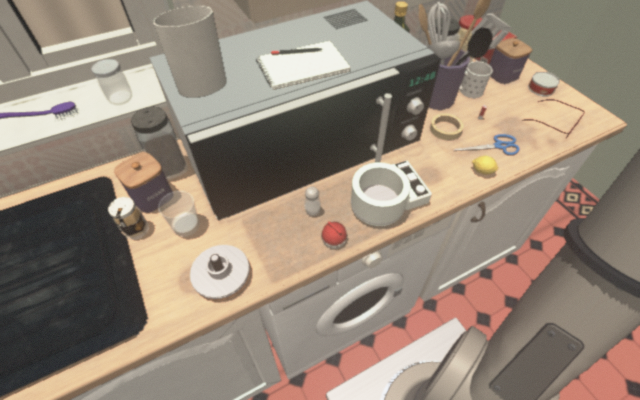

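View pics/side0.png

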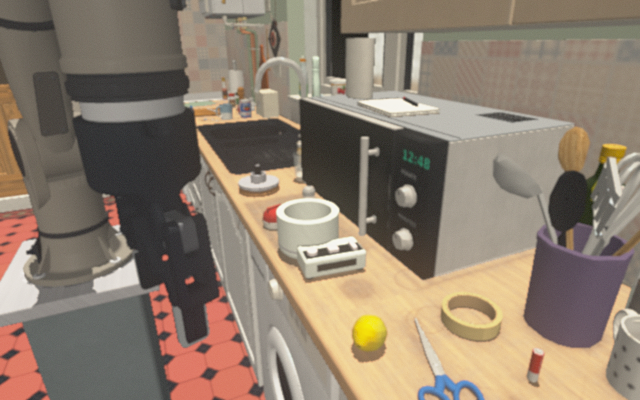

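The scene view shows the lids on the trivet at about (219,270), the pot at (380,190) with the console to its right (412,183), the shaker (313,200), the red timer (334,234) and the tumbler (180,215). The microwave stands close behind the cooker. The side view shows the pot at (308,225) and the console at (332,257).

Run:
```python
import cv2,numpy as np
s=cv2.imread("pics/scene0.png");d=cv2.imread("pics/side0.png")
f=lambda im,x,y,w,h,k:cv2.resize(im[y:y+h,x:x+w],None,fx=k,fy=k,interpolation=cv2.INTER_CUBIC)
a=np.hstack([f(s,340,150,100,75,4),f(s,180,235,100,75,4)])
b=np.hstack([f(d,270,190,100,75,4),f(d,225,155,100,75,4)])
cv2.imwrite("pics/c1.png",np.vstack([a,b]))
```

```text
(no output)
```

View pics/c1.png

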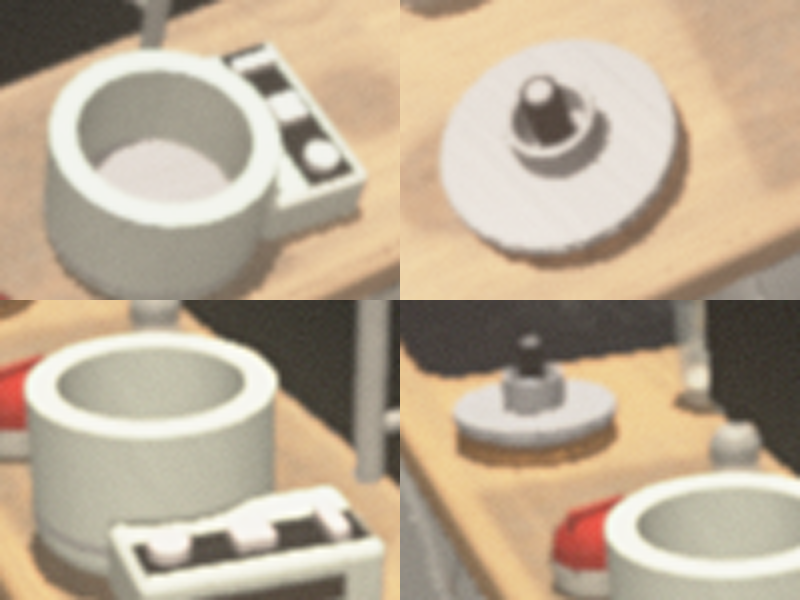

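The crops (4x) show the pot rim, the three keys with round nearest the robot, and the lids with knob and collar. I'll read the pixels off by hand, and also fit the circles from masks.

```bash
cat > h.py <<'E'
import numpy as np,cv2
from scipy.optimize import least_squares
def ray(d,u,v):
    R=np.array(d["R"]);C=-R.T@np.array(d["t"])
    return C,R.T@np.array([(u-d["cx"])/d["fx"],(v-d["cy"])/d["fy"],1])
def onz(d,u,v,z):
    C,r=ray(d,u,v);return C+r*(z-C[2])/r[2]
def tri(*obs):
    A=np.zeros((3,3));b=np.zeros(3)
    for d,u,v in obs:
        C,r=ray(d,u,v);r=r/np.linalg.norm(r);P=np.eye(3)-np.outer(r,r);A+=P;b+=P@C
    return np.linalg.solve(A,b)
def circ(P):
    P=np.array(P)[:,:2];f=lambda p:np.hypot(*(P-p[:2]).T)-p[2]
    s=least_squares(f,[*P.mean(0),60],loss='soft_l1');return np.round(s.x,1),np.round(s.fun,1)
E
python3 - <<'E'
from h import *
s=dict(np.load("scene0.npz"));d=dict(np.load("side0.npz"))
S=lambda x,y:(340+x/4,150+y/4); D=lambda x,y:(270+x/4,190+(y-300)/4)
S2=lambda x,y:(180+(x-400)/4,235+y/4); D2=lambda x,y:(225+(x-400)/4,155+(y-300)/4)
print("rim",circ([onz(s,*S(*p),95) for p in[(47,130),(281,150),(165,50),(160,226),(80,80),(250,80),(80,192),(245,205)]]))
print("mouth",circ([onz(s,*S(*p),95) for p in[(78,125),(254,130),(165,70),(165,205),(100,90),(235,95),(110,185),(225,185)]]))
print("rim side",circ([onz(d,*D(*p),95) for p in[(25,383),(279,385),(150,333),(150,426)]]))
for n,a,b in[("round",(320,153),(168,543)),("square",(288,106),(252,530)),("bar",(250,61),(333,520))]:
    print(n,onz(s,*S(*a),54).round(1),onz(d,*D(*b),54).round(1),tri((s,*S(*a)),(d,*D(*b))).round(1))
print("plate",circ([onz(s,*S2(*p),30) for p in[(441,160),(677,135),(585,40),(530,248),(470,90),(640,60),(455,200),(620,225)]]))
print("knob",onz(s,*S2(540,92),82).round(1),onz(d,*D2(531,341),82).round(1),tri((s,*S2(540,92)),(d,*D2(531,341))).round(1))
print("collar",circ([onz(s,*S2(*p),56) for p in[(510,120),(597,112),(550,158)]]))
for n,p in[("shaker",(313,214)),("timer",(334,245)),("tumbler",(183,230))]: print(n,onz(s,*p,0).round())
g=cv2.imread("pics/scene0.png").astype(int);hsv=cv2.cvtColor(g.astype('uint8'),cv2.COLOR_BGR2HSV)
for n,x,y,w,h,z in[("plate",180,235,75,70,30),("pot",345,155,50,50,95)]:
    m=((hsv[...,1]<45)&(hsv[...,2]>(150 if n=="plate" else 215))).astype('uint8');mm=np.zeros_like(m);mm[y:y+h,x:x+w]=m[y:y+h,x:x+w]
    c=max(cv2.findContours(mm,0,1)[0],key=cv2.contourArea)[:,0];c=cv2.convexHull(c)[:,0]
    r=circ([onz(s,*p,z) for p in c]);print(n,"mask",r[0],np.abs(r[1]).max())
E
```

```text
rim (array([ 476.3, -168.1,   70.2]), array([ 1. , -0.2, -0.2,  0.4, -4.5,  2.1,  0. , -1.2]))
mouth (array([ 475. , -168.9,   53.6]), array([ 0.3, -0.1, -0.2,  0.6, -0.9,  2. ,  0.2, -4. ]))
rim side (array([ 478.4, -173.9,   68.8]), array([ 2.2,  1.9, -1.3, -7.3]))
round [ 443.5 -269.6   54. ] [ 441.9 -279.8   54. ] [ 445.4 -272.3   49.6]
square [ 485.4 -275.3   54. ] [ 485.7 -285.7   54. ] [ 488.8 -278.6   49.4]
bar [ 529.9 -276.7   54. ] [ 527.9 -294.    54. ] [ 534.9 -281.8   46.4]
plate (array([475.7, 253.5,  64.9]), array([ 0.7,  0.2,  0.2, -0.2,  0.3, -1. , -1.6,  0.5]))
knob [476.6 253.6  82. ] [478.5 243.5  82. ] [480.2 253.6  78.3]
collar (array([473.8, 252.6,  23.6]), array([-0., -0., -0.]))
shaker [535. -10.   0.]
timer [428. -13.   0.]
tumbler [644. 299.   0.]
plate mask [476.9 255.   65.6] 1.4
pot mask [ 478.4 -168.8   70.2] 3.2
```

```bash
cat > go.py <<'E'
# usage: go.py x y z yaw(deg of tool x) -> shift/turn in tool axes, row units
import sys,numpy as np
from scipy.spatial.transform import Rotation as Ro
from workcell import robot
x,y,z,a=map(float,sys.argv[1:5]);s=robot.state();R=np.array(s["tool_rot"])
c,n=np.cos(np.radians(a)),np.sin(np.radians(a));T=np.array([[c,n,0],[n,-c,0],[0,0,-1]])
print("shift",(R.T@(np.array([x,y,z])-s["tool_pos"])/1000).round(4),"turn",(Ro.from_matrix(R.T@T).as_rotvec()/.5).round(3),
 "pos",np.round(s["tool_pos"],1),"t",round(s["time_s"],2),"F",np.round(s["wrist_force"],1),"q",np.round(s["q"],2))
E
python3 go.py 444 -271 130 -4.6
python3 - <<'E'
from h import *
s=dict(np.load("scene0.npz"));d=dict(np.load("side0.npz"))
print("mw corner",onz(s,222,210,0),"edge",onz(s,300,183,0)); print("handle bot",tri((s,379,157),(d,363,233)),"top",tri((s,386,97),(d,365,140)))
E
```

```text
shift [ 0.3546 -0.2687  0.1009] turn [-0.003  0.001  0.706] pos [ 175.  -625.5  230.5] t 0.15 F [ 0.6  0.1 -0. ] q [ 1.2   0.4   0.05  1.54 -0.02  1.21 -0.05]
mw corner [657.66075242 192.58673763   0.        ] edge [ 6.45081199e+02 -2.67590140e+01  1.13686838e-13]
handle bot [ 585.05272424 -240.56100828   47.31643617] top [ 585.24787143 -231.55682524  254.28962195]
```

```bash
python3 -m inch '[[0.03,-0.023,0,0,0,0.1,0],[0.06,-0.046,0,0,0,0.2,0],[0.09,-0.069,0,0,0,0.3,0],[0.12,-0.092,0,0,0,0.4,0],[0.15,-0.115,0,0,0,0.5,0],[0.18,-0.138,0,0,0,0.6,0],[0.21,-0.16,0,0,0,0.7,0],[0.23,-0.175,0,0,0,0.75,0]]'; python3 go.py 444 -271 130 -45
```

```text
time_s: 0.82
tool_pos: [352.0, -391.7, 231.2]
tool_rot: [[0.995, -0.1, 0.001], [-0.1, -0.995, 0.001], [0.001, -0.002, -1.0]]
wrist_force: [0.6, 0.1, 0.5]
opening: -0.1
grasp_force: 0.0
shift [ 0.0794 -0.1291  0.1015] turn [-0.003 -0.     1.37 ] pos [ 352.  -391.7  231.2] t 0.82 F [0.6 0.1 0.5] q [ 0.8   0.18 -0.05  1.83  0.01  1.13 -0.92]
```

```bash
python3 -m inch '[[0.02,-0.03,0,0,0,0.2,0],[0.04,-0.06,0,0,0,0.4,0],[0.06,-0.09,0,0,0,0.6,0],[0.075,-0.12,0,0,0,0.8,0],[0.075,-0.12,0.03,0,0,0.95,0],[0.075,-0.12,0.06,0,0,0.95,0],[0.075,-0.12,0.08,0,0,0.95,0],[0.075,-0.12,0.08,0,0,0.95,0]]'; python3 go.py 444 -271 75 -45
python3 - <<'E'
from workcell import robot
import cv2,numpy as np
d=robot.snapshot("wrist");np.savez("wrist1.npz",**d);cv2.imwrite("pics/w1.png",d["img"][:,:,::-1])
d=robot.snapshot("side");cv2.imwrite("pics/s1.png",d["img"][150:300,230:430,::-1].repeat(3,0).repeat(3,1))
E
```

```text
time_s: 1.48
tool_pos: [433.1, -281.6, 146.9]
tool_rot: [[0.838, -0.545, -0.008], [-0.545, -0.839, 0.005], [-0.009, 0.001, -1.0]]
wrist_force: [0.1, 0.2, -0.0]
opening: 0.4
grasp_force: 0.0
shift [ 0.004  -0.0149  0.0719] turn [0.003 0.019 0.418] pos [ 433.1 -281.6  146.9] t 1.48 F [ 0.1  0.2 -0. ] q [ 0.58  0.25 -0.1   1.94  0.03  0.96 -1.68]
```

View pics/w1.png

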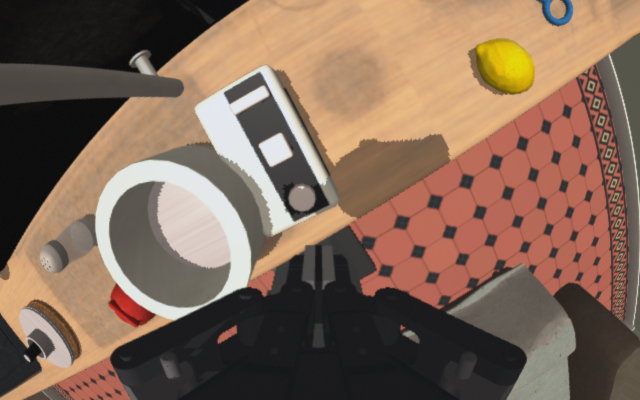

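The wrist view shows the round key at (301,197), the square at (275,150), the bar at (250,99), and the rim around (181,240).

```bash
cat >> h.py <<'E'
def wz(d,u,v,z):
    R=np.array(d["R"]);C=-R.T@np.array(d["t"]);x,y=(u-d["cx"])/d["fx"],(v-d["cy"])/d["fy"];th=np.hypot(x,y)
    r=R.T@np.array([x/th*np.sin(th),y/th*np.sin(th),np.cos(th)]);return C+r*(z-C[2])/r[2]
E
python3 - <<'E'
from h import *
d=dict(np.load("wrist1.npz"))
for p in[(301,197),(275,150),(250,99)]:print(wz(d,*p,54).round(1))
print(circ([wz(d,*p,95) for p in[(96,235),(165,160),(109,190),(215,170),(244,205),(253,258),(120,285)]]))
E
python3 go.py 444 -271 75 -45
```

```text
[ 446.  -273.4   54. ]
[ 488.2 -277.5   54. ]
[ 531.7 -283.7   54. ]
(array([ 474. , -173.8,   71.4]), array([ 2.8, -1.2, -2.5,  4.5,  1.5, -5.6, -0.1]))
shift [-0.0001 -0.015   0.0761] turn [0.001 0.002 0.416] pos [ 436.  -283.6  151.1] t 1.58 F [ 0.  -0.8  0.3] q [ 0.58  0.25 -0.1   1.93  0.03  0.96 -1.68]
```

```bash
python3 go.py 445 -272 75 -33|cut -c1-60;python3 -m inch '[[0.001,-0.015,0.03,0,0,0,0],[0.001,-0.015,0.06,0,0,0,0],[0.001,-0.015,0.085,0,0,0,0],[0.001,-0.015,0.085,0,0,0,0],[0.001,-0.015,0.085,0,0,0,0]]'; python3 go.py 445 -272 48 -33
```

```text
shift [ 0.0013 -0.0147  0.0761] turn [ 0.     0.002 -0.002] 
time_s: 2.0
tool_pos: [445.7, -272.2, 67.1]
tool_rot: [[0.838, -0.546, 0.0], [-0.546, -0.838, -0.0], [0.0, 0.0, -1.0]]
wrist_force: [0.1, -0.2, 0.9]
opening: -0.2
grasp_force: 0.0
shift [-0.0007  0.0002  0.0191] turn [ 0.    -0.001 -0.003] pos [ 445.7 -272.2   67.1] t 2.0 F [ 0.1 -0.2  0.9] q [ 0.55  0.36 -0.1   2.    0.05  0.78 -1.73]
```

```bash
python3 -m inch '[[0,0,0.006,0,0,0,0],[0,0,0.010,0,0,0,0],[0,0,0.014,0,0,0,0],[0,0,0.017,0,0,0,0],[0,0,0.019,0,0,0,0],[0,0,0.02,0,0,0,0],[0,0,0.02,0,0,0,0]]'
```

```text
time_s: 2.58
tool_pos: [446.6, -272.6, 48.0]
tool_rot: [[0.838, -0.546, 0.002], [-0.546, -0.838, -0.002], [0.003, 0.0, -1.0]]
wrist_force: [-2.0, 0.1, 10.7]
opening: -0.4
grasp_force: 5.2
```

```bash
python3 -m inch '[[0,0,-0.012,0,0,0,0],[0,0,-0.03,0,0,0,0],[0.01,-0.005,-0.03,0,0,0,0],[0.025,-0.0125,-0.03,0,0,0,0],[0.038,-0.019,-0.03,0,0,0,0],[0.038,-0.019,-0.02,0,0,0,0],[0.038,-0.019,-0.02,0,0,0,0]]'; python3 go.py 488 -277 48 -33
```

```text
time_s: 3.17
tool_pos: [486.6, -275.5, 63.9]
tool_rot: [[0.839, -0.545, -0.003], [-0.545, -0.839, 0.002], [-0.004, 0.0, -1.0]]
wrist_force: [-1.4, 1.1, -1.8]
opening: 0.4
grasp_force: 0.0
shift [0.0021 0.0005 0.0159] turn [ 0.001  0.008 -0.   ] pos [ 486.6 -275.5   63.9] t 3.17 F [-1.4  1.1 -1.8] q [ 0.52  0.43 -0.11  1.91  0.06  0.81 -1.76]
```

Run:
```python
from workcell import robot
import cv2
d=robot.snapshot("wrist");e=robot.snapshot("side")
import numpy as np
a=cv2.resize(d["img"][20:320,150:470],(640,600));b=cv2.resize(e["img"][200:300,270:370],(160,160));a[:160,:160]=b
cv2.imwrite("pics/w2.png",a[:,:,::-1])
```

```text
(no output)
```

View pics/w2.png

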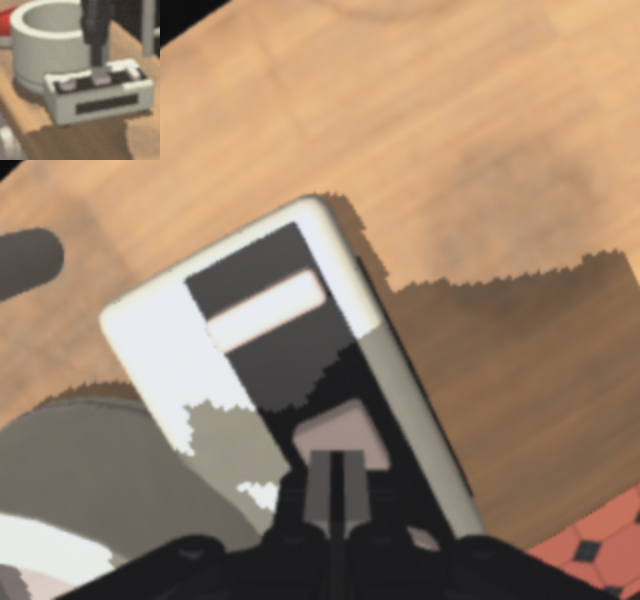

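The fingertips (about (338,450)) are over the square key, well away from the bar.

```bash
python3 -m inch '[[0,0,0.004,0,0,0,0],[0,0,0.008,0,0,0,0],[0,0,0.011,0,0,0,0],[0,0,0.014,0,0,0,0],[0,0,0.016,0,0,0,0],[0,0,0.017,0,0,0,0],[0,0,0.017,0,0,0,0]]'
```

```text
time_s: 3.85
tool_pos: [486.9, -276.5, 49.3]
tool_rot: [[0.838, -0.546, -0.001], [-0.546, -0.838, 0.0], [-0.001, 0.001, -1.0]]
wrist_force: [-2.0, 0.1, 3.4]
opening: 0.1
grasp_force: 2.1
```

```bash
python3 -m inch '[[0,0,0.001,0,0,0,0],[0,0,0.002,0,0,0,0],[0,0,0.0025,0,0,0,0],[0,0,0.0025,0,0,0,0]]'
```

```text
time_s: 4.18
tool_pos: [487.0, -276.6, 48.0]
tool_rot: [[0.838, -0.546, -0.001], [-0.546, -0.838, -0.0], [-0.001, 0.001, -1.0]]
wrist_force: [-6.2, 2.4, 13.7]
opening: 0.2
grasp_force: 6.3
```

```bash
python3 -m inch '[[0,0,-0.03,0,0,0,0],[0,0,-0.07,0,0,0,0],[0,0,-0.11,0,0,0,0],[-0.01,-0.015,-0.15,0,0,-0.2,0],[-0.03,-0.045,-0.17,0,0,-0.4,0],[-0.05,-0.074,-0.17,0,0,-0.6,0],[-0.07,-0.103,-0.17,0,0,-0.8,0.5],[-0.09,-0.132,-0.17,0,0,-0.95,0.5]]'; python3 go.py 477 254 220 20
```

```text
time_s: 4.85
tool_pos: [485.0, -115.1, 217.6]
tool_rot: [[0.995, -0.098, 0.004], [-0.098, -0.995, -0.001], [0.004, 0.0, -1.0]]
wrist_force: [0.3, 0.0, -0.7]
opening: 23.5
grasp_force: 0.0
shift [-0.044  -0.3666 -0.0026] turn [ 0.002 -0.007 -0.893] pos [ 485.  -115.1  217.6] t 4.85 F [ 0.3  0.  -0.7] q [ 0.4   0.15 -0.28  1.9   0.04  1.09 -1.56]
```

```bash
python3 -m inch '[[-0.004,-0.035,0,0,0,-0.2,0.6],[-0.009,-0.072,0,0,0,-0.4,0.6],[-0.013,-0.11,0,0,0,-0.6,0.6],[-0.018,-0.147,0,0,0,-0.8,0.6],[-0.022,-0.185,0,0,0,-0.9,0.6],[-0.026,-0.22,0,0,0,-0.9,0.6],[-0.03,-0.255,0,0,0,-0.9,0.6],[-0.034,-0.285,0,0,0,-0.9,0.6]]'; python3 go.py 477 254 130 20
```

```text
time_s: 5.52
tool_pos: [479.5, 173.5, 217.0]
tool_rot: [[0.939, 0.343, 0.002], [0.343, -0.939, 0.002], [0.003, -0.001, -1.0]]
wrist_force: [-0.4, 0.1, -0.2]
opening: 51.1
grasp_force: 0.0
shift [ 0.025  -0.0764  0.0871] turn [-0.002 -0.005  0.001] pos [479.5 173.5 217. ] t 5.52 F [-0.4  0.1 -0.2] q [ 0.05  0.19 -0.54  1.87  0.11  1.11 -1.75]
```

```bash
python3 - <<'E'
from workcell import robot
import cv2,numpy as np
d=robot.snapshot("wrist");np.savez("wrist3.npz",**d);cv2.imwrite("pics/w3.png",d["img"][:,:,::-1])
E
python3 go.py 477 254 130 20
```

```text
shift [ 0.0237 -0.0684  0.088 ] turn [-0.013 -0.01   0.018] pos [478.5 180.9 217.4] t 5.57 F [-0.5  5.2  0.6] q [ 0.05  0.19 -0.55  1.87  0.1   1.1  -1.76]
```

View pics/w3.png

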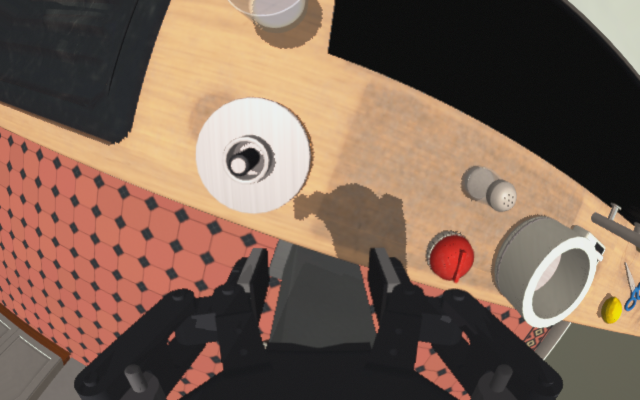

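Wrist view: knob top at (238,164), plate spanning (197..311, 98..213).

```bash
python3 - <<'E'
from h import *
d=dict(np.load("wrist3.npz"))
print(wz(d,238,164,82).round(1),circ([wz(d,*p,30) for p in[(197,155),(311,155),(252,98),(250,213)]]))
E
python3 -m inch '[[0.012,-0.035,0.02,0,0,0,0.6],[0.024,-0.068,0.04,0,0,0,0.6],[0.024,-0.068,0.06,0,0,0,0.6],[0.024,-0.068,0.07,0,0,0,0.6],[0.024,-0.068,0.07,0,0,0,0.6]]'; python3 go.py 476 254 62 20
```

```text
[480.  253.7  82. ] (array([479.3, 251.2,  64.5]), array([ 0.1,  0.1, -0.1, -0.1]))
time_s: 5.98
tool_pos: [477.4, 241.1, 144.1]
tool_rot: [[0.94, 0.341, -0.004], [0.341, -0.94, -0.002], [-0.005, 0.001, -1.0]]
wrist_force: [-0.5, -1.4, -0.4]
opening: 51.2
grasp_force: 0.0
shift [ 0.0035 -0.0127  0.0821] turn [ 0.001  0.01  -0.001] pos [477.4 241.1 144.1] t 5.98 F [-0.5 -1.4 -0.4] q [-0.08  0.32 -0.56  1.89  0.2   0.99 -1.95]
```

```bash
python3 -m inch '[[0.005,-0.0115,0,0,0,0,0.55],[0.005,-0.0115,0.02,0,0,0,0.55],[0.005,-0.0115,0.035,0,0,0,0.55],[0.005,-0.0115,0.045,0,0,0,0.55],[0.005,-0.0115,0.045,0,0,0,0.55],[0.005,-0.0115,0.045,0,0,0,0.55]]'; python3 go.py 478 253.5 62 20
```

```text
time_s: 6.48
tool_pos: [480.2, 254.7, 102.4]
tool_rot: [[0.94, 0.34, 0.001], [0.34, -0.94, 0.0], [0.001, -0.0, -1.0]]
wrist_force: [-0.8, -0.1, -0.1]
opening: 47.1
grasp_force: 0.0
shift [-0.0025  0.0004  0.0404] turn [-0.    -0.002 -0.005] pos [480.2 254.7 102.4] t 6.48 F [-0.8 -0.1 -0.1] q [-0.12  0.39 -0.55  1.91  0.25  0.91 -2.02]
```

```bash
python3 -m inch '[[-0.002,0,0.012,0,0,0,0.55],[-0.002,0,0.024,0,0,0,0.55],[-0.002,0,0.034,0,0,0,0.55],[-0.002,0,0.041,0,0,0,0.55],[-0.002,0,0.041,0,0,0,0.55],[-0.002,0,0.041,0,0,0,0.55]]' | egrep "pos|force"; python3 -m inch '[[0,0,0,0,0,0,0.4],[0,0,0,0,0,0,0.3],[0,0,0,0,0,0,0.2],[0,0,0,0,0,0,0.1],[0,0,0,0,0,0,0],[0,0,0,0,0,0,0],[0,0,0,0,0,0,0],[0,0,0,0,0,0,0]]'
```

```text
tool_pos: [477.3, 254.0, 60.1]
wrist_force: [-0.3, 0.2, -0.1]
grasp_force: 0.0
time_s: 7.65
tool_pos: [478.3, 254.1, 61.6]
tool_rot: [[0.94, 0.341, 0.001], [0.341, -0.94, -0.0], [0.001, 0.001, -1.0]]
wrist_force: [0.3, -1.5, 4.9]
opening: 19.8
grasp_force: 58.8
```

```bash
python3 -m inch '[[0,0,-0.004,0,0,0,0],[0,0,-0.012,0,0,0,0],[0,0,-0.025,0,0,0,0],[0,0,-0.04,0,0,0,0],[0,0,-0.06,0,0,0,0],[0,0,-0.08,0,0,0,0],[0,0,-0.095,0,0,0,0],[0,0,-0.1,0,0,0,0]]'; python3 -m inch '[[0,0,-0.015,0,0,0,0],[0,0,-0.03,0,0,0,0],[0,0,-0.04,0,0,0,0],[0,0,-0.04,0,0,0,0],[0,0,-0.04,0,0,0,0]]';  python3 - <<'E'
from workcell import robot
import cv2,numpy as np
d=robot.snapshot("scene");e=robot.snapshot("side");w=robot.snapshot("wrist")
a=cv2.resize(d["img"][130:330,160:360],(400,400));b=cv2.resize(e["img"][100:250,200:350],(400,400))
cv2.imwrite("pics/s4.png",np.hstack([a,b])[:,:,::-1]);cv2.imwrite("pics/w4.png",w["img"][:,:,::-1])
E
python3 go.py 476 -170 200 20
```

```text
time_s: 8.32
tool_pos: [479.0, 255.4, 164.1]
tool_rot: [[0.94, 0.341, 0.005], [0.341, -0.94, 0.002], [0.005, -0.001, -1.0]]
wrist_force: [0.8, -0.1, -3.1]
opening: 19.9
grasp_force: 58.8
time_s: 8.73
tool_pos: [477.6, 254.2, 200.8]
tool_rot: [[0.94, 0.341, 0.0], [0.341, -0.94, 0.0], [0.0, 0.0, -1.0]]
wrist_force: [-0.2, 0.6, -3.6]
opening: 19.7
grasp_force: 58.8
shift [-1.453e-01  3.979e-01  1.000e-04] turn [ 0.001  0.005 -0.002] pos [477.  253.6 199.6] t 8.88 F [ 0.2  0.8 -3.4] q [-0.08  0.27 -0.58  1.82  0.17  1.1  -1.94]
```

View pics/s4.png

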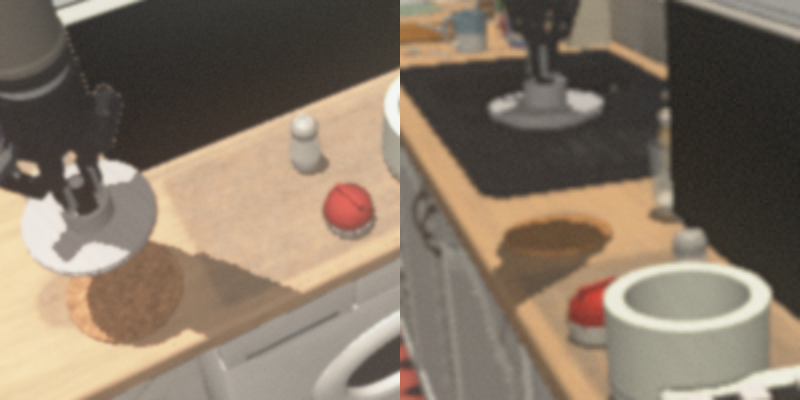

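Both lids hang level; the trivet is empty. Next comes the carry to the pot, passing above the shaker and timer.

```bash
python3 -m inch '[[-0.004,0.01,0,0,0,0,0],[-0.01,0.028,0,0,0,0,0],[-0.018,0.05,0,0,0,0,0],[-0.027,0.074,0,0,0,0,0],[-0.036,0.099,0,0,0,0,0],[-0.045,0.123,0,0,0,0,0],[-0.054,0.148,0,0,0,0,0],[-0.063,0.173,0,0,0,0,0]]'|egrep "pos|force|opening"; python3 -m inch '[[-0.009,0.025,0,0,0,0,0],[-0.018,0.05,0,0,0,0,0],[-0.027,0.075,0,0,0,0,0],[-0.036,0.1,0,0,0,0,0],[-0.045,0.125,0,0,0,0,0],[-0.053,0.147,0,0,0,0,0],[-0.059,0.163,0,0,0,0,0],[-0.063,0.173,0,0,0,0,0]]'|egrep "pos|force|opening"; python3 go.py 476 -170 200 20
```

```text
tool_pos: [476.6, 67.8, 200.2]
wrist_force: [0.8, 0.1, -1.9]
opening: 20.1
grasp_force: 58.9
tool_pos: [475.9, -117.4, 200.1]
wrist_force: [0.5, -0.0, -4.3]
opening: 19.8
grasp_force: 59.0
shift [-0.0176  0.0495  0.0002] turn [ 0.001  0.004 -0.01 ] pos [ 475.9 -117.4  200.1] t 10.22 F [ 0.5 -0.  -4.3] q [ 0.45  0.15 -0.33  1.94  0.06  1.06 -1.13]
```

```bash
python3 -m inch '[[-0.006,0.017,0,0,0,0,0],[-0.012,0.034,0,0,0,0,0],[-0.016,0.044,0,0,0,0,0],[-0.017,0.048,0,0,0,0,0],[-0.017,0.048,0,0,0,0,0],[-0.017,0.048,0.01,0,0,0,0],[-0.017,0.048,0.02,0,0,0,0],[-0.017,0.048,0.02,0,0,0,0]]'|egrep "pos|force|opening"
python3 - <<'E'
from workcell import robot
import cv2,numpy as np
for n in("scene","side"):
    d=robot.snapshot(n);np.savez(n+"5.npz",**d)
    x,y=(330,110) if n=="scene" else (255,150)
    globals()[n]=cv2.resize(d["img"][y:y+120,x:x+80] if 0 else d["img"][y:y+120,x:x+100],None,fx=4,fy=4,interpolation=cv2.INTER_CUBIC)
cv2.imwrite("pics/s5.png",np.hstack([scene,side])[:,:,::-1])
E
python3 go.py 476 -170 180 20
```

```text
tool_pos: [475.7, -163.2, 178.0]
wrist_force: [-1.8, 0.7, -3.3]
opening: 19.9
grasp_force: 59.0
shift [-0.0029  0.0054 -0.0003] turn [-0.003  0.004  0.001] pos [ 476.9 -163.9  179.7] t 10.98 F [-0.1  0.4 -2.4] q [ 0.5   0.2  -0.29  1.93  0.07  1.02 -1.04]
```

View pics/s5.png

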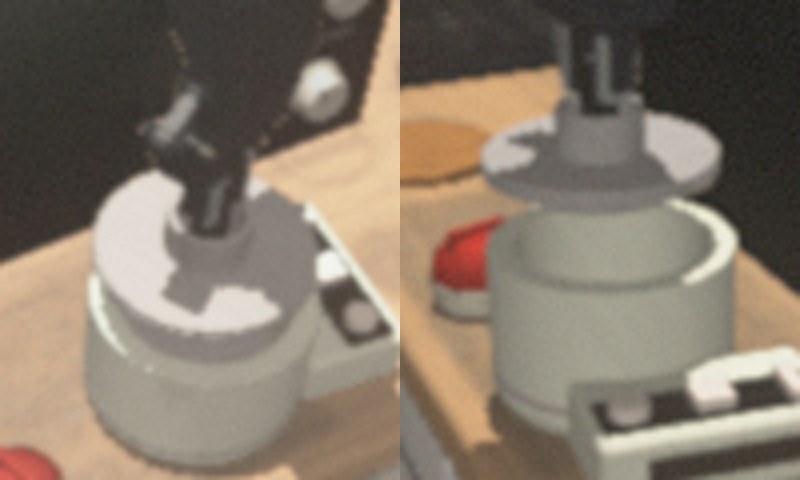

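The lids are level above the pot: plate top edge in the scene crop at (93,245)…(315,240), bottom (205,333).

Run:
```python
from h import *
s=dict(np.load("scene5.npz"));d=dict(np.load("side5.npz"))
S=lambda x,y:(330+x/4,110+y/4);D=lambda x,y:(255+(x-400)/4,150+y/4)
print("plate",circ([onz(s,*S(*p),148) for p in[(93,245),(205,333),(120,303),(316,240),(295,300),(130,185)]]))
print("side",circ([onz(d,*D(*p),148) for p in[(482,155),(721,153),(600,196),(520,183),(690,180)]]))
print("pot side",circ([onz(d,*D(*p),95) for p in[(490,245),(738,243),(612,290),(530,276),(700,275)]]))
# angular comparison: left/right tangent columns, scene+side
```

```text
plate (array([ 471.1, -156.9,   64. ]), array([-0.2, -0.2,  1.8,  1.7, -2. , -0.4]))
side (array([ 473.8, -173.5,   64.8]), array([ 0.5, -0.3,  0.8, -2.7,  0.1]))
pot side (array([ 481. , -171.3,   69.5]), array([ 0.5, -0.4,  0.3, -1.7,  0.5]))
```

```bash
python3 -m inch '[[0,0.003,0,0,0,0,0],[-0.001,0.007,0,0,0,0,0],[-0.0013,0.0095,0,0,0,0,0],[-0.0013,0.0095,0.008,0,0,0,0],[-0.0013,0.0095,0.016,0,0,0,0],[-0.0013,0.0095,0.024,0,0,0,0],[-0.0013,0.0095,0.026,0,0,0,0],[-0.0013,0.0095,0.026,0,0,0,0]]'|egrep "pos|force|opening"
python3 - <<'E'
from workcell import robot
import numpy as np,cv2
ims={}
for n in("scene","side"):
    d=robot.snapshot(n);np.savez(n+"6.npz",**d)
    x,y=(330,120) if n=="scene" else (255,150)
    ims[n]=cv2.resize(d["img"][y:y+100,x:x+80] if 0 else d["img"][y:y+100,x:x+100],None,fx=4,fy=4,interpolation=cv2.INTER_CUBIC)
cv2.imwrite("pics/s6.png",np.hstack([ims["scene"],ims["side"]])[:,:,::-1])
s=robot.state();print(s["tool_pos"],s["wrist_force"])
E
```

```text
tool_pos: [478.5, -174.0, 153.4]
wrist_force: [0.1, 0.7, -2.7]
opening: 20.4
grasp_force: 59.0
[ 479.57737449 -174.25421854  154.60854177] [-0.48599349 -0.09588804 -3.66636646]
```

View pics/s6.png

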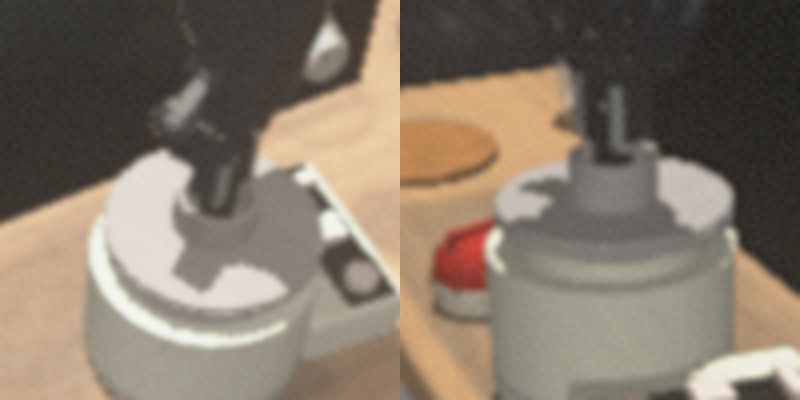

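Just above the rim: the side view is centred (mid 614 vs 614) and the scene view shows about 2–3 mm excess to the right. I'll trim and lower slowly.

```bash
python3 -m inch '[[0.0015,-0.0013,0,0,0,0,0],[0.0015,-0.0013,0.003,0,0,0,0],[0.0015,-0.0013,0.006,0,0,0,0],[0.0015,-0.0013,0.008,0,0,0,0],[0.0015,-0.0013,0.01,0,0,0,0],[0.0015,-0.0013,0.011,0,0,0,0],[0.0015,-0.0013,0.012,0,0,0,0],[0.0015,-0.0013,0.012,0,0,0,0]]'|egrep "pos|force|opening"
```

```text
tool_pos: [480.4, -172.7, 142.6]
wrist_force: [-0.1, -0.2, -2.8]
opening: 19.8
grasp_force: 59.0
```

Four millimetres in with no contact force. I'll go on down.

```bash
python3 -m inch '[[0,0,0.001,0,0,0,0],[0,0,0.002,0,0,0,0],[0,0,0.003,0,0,0,0],[0,0,0.004,0,0,0,0],[0,0,0.005,0,0,0,0],[0,0,0.0055,0,0,0,0],[0,0,0.0055,0,0,0,0],[0,0,0.0055,0,0,0,0]]'|egrep "pos|force|opening"
```

```text
tool_pos: [480.1, -172.4, 137.0]
wrist_force: [-2.0, 1.7, -2.3]
opening: 20.4
grasp_force: 59.3
```

```bash
python3 -m inch '[[0,0,0.0005,0,0,0,0],[0,0,0.001,0,0,0,0],[0,0,0.0015,0,0,0,0],[0,0,0.0015,0,0,0,0]]'|egrep "pos|force|opening"
```

```text
tool_pos: [479.9, -172.4, 136.8]
wrist_force: [-6.2, 2.8, 7.7]
opening: 19.7
grasp_force: 60.5
```

Contact at the expected seated height (136.8 against 136.6). The next step relieves the side force and opens gently.

```bash
python3 -m inch '[[-0.0005,0,0,0,0,0,0],[-0.001,-0.0005,0,0,0,0,0],[-0.001,-0.0005,0,0,0,0,0]]'|egrep "pos|force|opening";  python3 -m inch '[[0,0,0,0,0,0,0.27],[0,0,0,0,0,0,0.32],[0,0,0,0,0,0,0.36],[0,0,0,0,0,0,0.42],[0,0,0,0,0,0,0.45],[0,0,0,0,0,0,0.45]]'|egrep "pos|force|opening"
```

```text
tool_pos: [479.9, -172.4, 136.7]
wrist_force: [-3.6, 2.6, 5.3]
opening: 19.7
grasp_force: 59.9
tool_pos: [479.7, -172.8, 135.8]
wrist_force: [0.7, -0.0, 0.1]
opening: 38.4
grasp_force: 0.0
```

```bash
python3 -m inch '[[0,0,-0.003,0,0,0,0.6],[0,0,-0.003,0,0,0,0.8],[0,0,-0.003,0,0,0,1],[0,0,-0.003,0,0,0,1],[0,0,-0.003,0,0,0,1],[0,0,-0.003,0,0,0,1],[0,0,-0.003,0,0,0,1]]'|egrep "pos|force|opening"; python3 -m inch '[[0,0,0.005,0,0,0,1],[0,0,0.01,0,0,0,1],[0,0,0.015,0,0,0,1],[0,0,0.02,0,0,0,1],[0,0,0.025,0,0,0,1],[0,0,0.029,0,0,0,1],[0,0,0.03,0,0,0,1],[0,0,0.03,0,0,0,1]]'|egrep "pos|force|opening"; python3 go.py 479.9 -172.4 109 20
```

```text
tool_pos: [479.4, -172.5, 138.8]
wrist_force: [0.0, 0.2, 0.0]
opening: 85.4
grasp_force: 0.0
tool_pos: [479.1, -172.4, 108.3]
wrist_force: [0.1, 0.2, 0.3]
opening: 85.0
grasp_force: 0.0
shift [ 0.0007  0.0002 -0.0007] turn [-0.001  0.001 -0.002] pos [ 479.1 -172.4  108.3] t 15.42 F [0.1 0.2 0.3] q [ 0.5   0.29 -0.28  1.99  0.1   0.87 -1.06]
```

```bash
python3 -m inch '[[0,0,0,0,0,0,0.8],[0,0,0,0,0,0,0.7],[0,0,0,0,0,0,0.65],[0,0,0,0,0,0,0.6],[0,0,0,0,0,0,0.55],[0,0,0,0,0,0,0.5],[0,0,0,0,0,0,0.4],[0,0,0,0,0,0,0.3]]'|egrep "pos|force|opening";python3 -m inch '[[0,0,0,0,0,0,0.2],[0,0,0,0,0,0,0.1],[0,0,0,0,0,0,0],[0,0,0,0,0,0,0]]'|egrep "pos|force|opening"
```

```text
tool_pos: [479.8, -172.7, 109.4]
wrist_force: [-0.5, 0.1, 6.0]
opening: 47.6
grasp_force: 61.7
tool_pos: [479.8, -172.7, 109.4]
wrist_force: [-1.0, 0.7, 5.0]
opening: 47.6
grasp_force: 61.7
```

The collar is gripped (47.6 mm). The lift starts slowly.

```bash
python3 -m inch '[[0,0,-0.001,0,0,0,0],[0,0,-0.002,0,0,0,0],[0,0,-0.004,0,0,0,0],[0,0,-0.006,0,0,0,0],[0,0,-0.009,0,0,0,0],[0,0,-0.012,0,0,0,0],[0,0,-0.015,0,0,0,0],[0,0,-0.015,0,0,0,0]]'|egrep -A3 "pos|force|opening"
```

```text
tool_pos: [480.0, -172.7, 124.6]
tool_rot: [[0.94, 0.341, 0.001], [0.341, -0.94, -0.001], [0.001, 0.001, -1.0]]
wrist_force: [0.5, 1.3, -1.3]
opening: 47.7
grasp_force: 61.7
```

The force of -1.3 N matches the outer lid alone. I'll keep going straight up.

```bash
python3 -m inch '[[0,0,-0.006,0,0,0,0],[0,0,-0.014,0,0,0,0],[0,0,-0.024,0,0,0,0],[0,0,-0.034,0,0,0,0],[0,0,-0.044,0,0,0,0],[0,0,-0.054,0,0,0,0],[0,0,-0.064,0,0,0,0],[0,0,-0.074,0,0,0,0]]'|egrep "pos|force|opening";python3 -m inch '[[0,0,-0.01,0,0,0,0],[0,0,-0.02,0,0,0,0],[0,0,-0.029,0,0,0,0],[0,0,-0.034,0,0,0,0],[0,0,-0.036,0,0,0,0],[0,0,-0.036,0,0,0,0],[0,0,-0.036,0,0,0,0],[0,0,-0.036,0,0,0,0]]'
python3 - <<'E'
from workcell import robot
import numpy as np,cv2
o=[]
for n,x,y in(("scene",290,70),("side",240,110)):
    d=robot.snapshot(n);o.append(cv2.resize(d["img"][y:y+180,x:x+130],None,fx=3,fy=3,interpolation=cv2.INTER_CUBIC))
cv2.imwrite("pics/s7.png",np.hstack(o)[:,:,::-1])
E
```

```text
tool_pos: [479.5, -172.6, 199.1]
wrist_force: [0.5, 0.5, -1.3]
opening: 47.3
grasp_force: 61.8
time_s: 18.42
tool_pos: [479.0, -172.4, 233.1]
tool_rot: [[0.94, 0.341, -0.001], [0.341, -0.94, 0.0], [-0.001, -0.001, -1.0]]
wrist_force: [-0.1, 0.6, -1.3]
opening: 47.3
grasp_force: 61.8
```

View pics/s7.png

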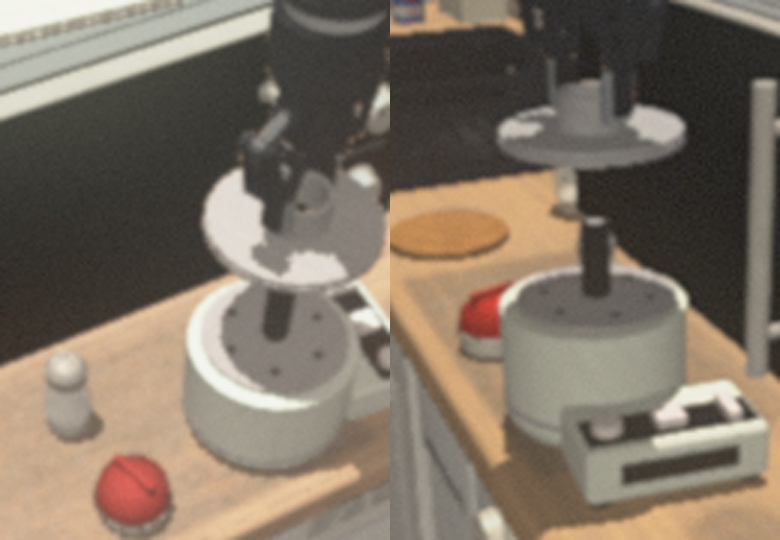

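The last picture shows the inner lid flat in the pot's mouth with its knob upright. The outer lid is level and clear above it, all keys are up, and the shaker and timer have not moved.

```bash
python3 -c "
from workcell import robot
print(robot.job_done())"
```

```text
the job is handed in; nothing more can be done
None
```

I handed the job in at about 18.5 s of the 64 s allowed: I pressed and released the round key, then the square one, left the bar key alone, seated the inner lid in the pot, and finished with the outer lid held level about 60 mm clear of the knob; the verdict was not shown to me.

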